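# Snap the glide cap onto a clamped chair foot and keep it pressed

### The arm

A 7-joint arm with a two-finger parallel gripper is mounted at the origin on the work surface. World frame = base frame: x ahead of the robot, y to its left, z up, the work surface at z = 0. Lengths are in mm, angles in rad, forces in N, time in s.
With the tool pointing down it reaches from about 350 to 775 mm from the base axis. Payload 3.1 kg.
Tool frame: the origin (TCP) lies at the very end of the fingers, on their centre line; the grasp point (between the pads) lies 19 mm behind it; z points along the fingers, x is the direction in which the jaws open and shut, and the axes are right-handed (so a half turn about z gives the same grasp; the last joint's range is limited). The gripper opens to 85 mm and grips with 20 to 120 N. Pads are 22 mm wide; open, the fingers measure 114 mm over their backs; the gripper's body (76 mm by 85 mm) begins 54 mm behind the grasp point. The pads swing forward as they close: fully open they stand 13 mm farther back than shut.
Start: joints at [-1.221, 0.311, 0.014, 1.512, -0.004, 1.319, -0.027], TCP at [209.995, 508.351, 194.704] pointing down, gripper open.
Joint ranges: [-2.7, 2.7], [-0.3, 1.91], [-1.27, 1.3], [0.12, 2.57], [-1.44, 4.58], [0.2, 2.03], [-3.05, 3.05]. Speed limits (rad/s): [2.79, 2.79, 3.14, 3.14, 3.14, 3.14, 3.14].

### API

Orientations are given as a unit quaternion [w, x, y, z].
In Python, from plant import arm, vision, job gives the robot as it stands.
- The arm moves only by the tool apply_moves, never from a script. Its argument "targets" is a list of rows, each a list of 7 numbers: the shift along the tool's x, y, z in cm, then the turn, a rotation vector about the tool's x, y, z in rad, then the opening, from 0 (shut) to 1 (fully open). In form: [[dx, dy, dz, ax, ay, az, hand], ...]. A call has exactly 10 rows; each row is the pose to reach, as a shift and turn from the pose commanded when the call began, along the tool's axes at that moment; what a row does not reach only later rows make up. A row lasts 1/12 s, in which the tool goes at most 41.7 mm and 7.16 degrees, less where a joint would pass 70% of its speed; a pose out of reach is approached as far as the arm can. A call with a gripper value outside its range is refused whole. The fingers move at their own pace and stop on an object; "grip_force" is the grip in N (left out, the last holds). Time passes only in rows, so rows that repeat a pose let the fingers close, or fill a call up. It gives the time, the measured TCP pose, the force and the opening at its end, in the units of the state.
- arm.sense(): the state, without advancing time (a new reading comes with each control period).
- vision.capture(name): name is "side" or "top" or "wrist"; returns the picture (420x560x3 uint8, blue, green, red); there is no depth.
- vision.camera_model(name): a dict with "intrinsics" (3x3 intrinsics, pixels), "position" and "rotation" of the camera in the world. Camera axes: x right, y down, z forward; pixel columns grow to the right and rows downward; lengths in mm; the calibration is good to about 2 mm. A picture is of the moment at which its call begins: read the wrist's pose just before it. camera_model takes no time and is no camera call; for the wrist camera it gives the pose at the moment of the call.
- job.job_done(): hands the job in, once; it reports no verdict.
The state is a dict: "t": time; "joint_positions": joint angles; "qd": joint speeds; "joint_efforts": joint torques, N m; "position": TCP position; "eef_rot": TCP orientation; "wrist_force": force on the tool from outside, world axes, zero at the start; "torque": the same for the moment, N m; "grip_width": finger opening in mm.
Only numpy, scipy, OpenCV 4.12 (cv2) and the standard library are available. Lean on these libraries where they do the work, as an engineer would, in place of code of your own. Each camera call takes 0.05 s, during which the arm holds its last target.

### The job

A foot of the waiting-room chair stands loosely in the small blue vise with its stud up: turn the crank until the vise jaw is tight on the foot, then put the black glide cap over the stud and press it straight down past the click until it sits fully home. Finish while holding: when you stop, the gripper must still be pressing the cap down firmly, and the foot must still be clamped. Leave the mug, the stapler and the tape roll where they stand.

Things in the scene. Friction and masses are not known exactly. Their poses are not given: they have to be found in the camera images.
- vise: Blue steel vise fixed to the desk. Origin on the desk under the middle of the open jaws; y axis along the screw, from the crank (-y end) to the fixed jaw (+y); z up. Base plate 90 x 165 mm; the foot stands on it, 22 mm above the desk. Jaws 75 mm wide (x), tops 60 mm above the desk; fixed jaw's face at y = +26.5 mm. The crank's axis runs along y at x = 0, 42 mm above the desk.
- jaw: The moving blue jaw, 75 x 24 x 38 mm; origin at the middle of the lower edge of its clamping face, which is at the vise's y = -26.5 mm when the crank reads 0. It slides along the vise's +y and pushes the foot against the fixed jaw.
- crank (a joint): Crank angle q, 0 to 2.9 rad. The arm leans q - 1.3 rad from upright towards the vise's +x, so the handle passes over the top. Growing q (clockwise seen from the crank's end) closes the jaw 3.2 mm per rad; it meets the foot, pressed on the fixed jaw, near q = 2.2. Starts at 0 to 0.5; stays put. About 2.7 N at the handle turn it; on the foot it stops dead: push on to about 8 N to make it tight.
- handle_mid (a point): Middle of the red crank handle, a freely spinning round sleeve 16 mm in diameter and 50 mm long, parallel to the vise's y axis, 45 mm from the crank's axis, always at y = -133 mm in the vise's frame; 54 to 87 mm above the desk on its way over the top.
- foot: Dark wooden chair foot, a loose block 54 mm (x) x 46 mm (y, between the jaws) x 46 mm high, with a brass disc 42 mm in diameter and 4 mm thick on top. Origin at the centre of its underside, z up.
- foot_seat (a point): Centre of the brass disc's top, 50 mm above the foot's underside, 72 mm above the desk, axes as the foot: the cap's rim rests here when home. From it the steel stud rises 22 mm, 18 mm in diameter, its tip tapered to 11 mm. Four spring balls in the stud, 11 mm above this point, stand out to 26 mm across; the cap must be pushed over them.
- cap_mid (a point): Centre of the loose black plastic glide cap, half-way up: a round cap 33 mm in diameter and 28 mm high, closed on top, mouth down on the desk, 30 g. Axes z up.
- cap_mouth (a point): Centre of the cap's open lower rim, 14 mm below its centre. The mouth is 21 mm wide (1.5 mm play round the stud), the inside 24 mm deep. When pressed, resistance starts with the rim 15 mm above foot_seat, peaks at about 10 to 18 N and drops (the click) at about 9 mm; the springs then draw it on until it stops on the brass disc.
- cap: The same black cap; origin at the centre of its lower rim, like cap_mouth.
- mug: Blue mug, 76 mm wide and 85 mm high, a bystander; origin at the centre of its underside.
- stapler: Red and black stapler, 34 x 125 x 36 mm, a bystander; origin at the centre of its underside.
- tape: Yellow roll of tape lying flat, 90 mm wide and 24 mm high, a bystander; origin at the centre of its underside.
There are look-alikes about, which are no part of the job. Of the things shaped like the vise, the blue one is meant.

How it is judged:
By the outcome, as a careful person would: the job done as asked, in the order asked, and still so for the second after the job is handed in, while the arm keeps its last pose, push and grip.
It also fails if it takes over 61 s, if anything falls off the work surface, if the arm or the gripper's body presses on something with over 40 N, if the wrist force passes 120 N, or if a joint passes its speed limit or range.

## Working session

There is one attempt and no reset: what is moved stays moved. The work goes in short steps, Python scripts to look and compute and a tool call to move; the robot and the scene stay as the last step left them, time stands still between calls to the robot, and variables do not carry over. Pictures are saved under pics/ and viewed, and the job is handed in when it is done.

Besides the shell and the picture viewer there is one more tool, called by a JSON object that holds its "op" and its "data", one argument or row to a line. apply_moves: Moves the arm, as the interface text tells. Its arguments: {"type":"object","properties":{"targets":{"type":"array","items":{"type":"array","items":{"type":"number"}}},"grip_force":{"type":"number"}},"required":["targets"]}

```bash
ls; mkdir -p pics
python3 - <<'E'
from plant import arm, vision, job
import cv2
s=arm.sense()
print(s)
for n in ("top","side"):
    m=vision.camera_model(n); print(n,m)
    cv2.imwrite(f"pics/{n}0.png",vision.capture(n))
E
```

```text
pics
{'t': 0.0, 'joint_positions': array([-1.22070697,  0.31172082,  0.01402774,  1.51306735, -0.00442468,
        1.31918688, -0.02720879]), 'qd': array([-0.00253574,  0.00019173,  0.00041976,  0.00039938,  0.00069803,
       -0.00123087, -0.00030289]), 'joint_efforts': array([ 2.68123849e-04, -3.79916811e+01,  1.45870834e-01, -2.30585647e+01,
        1.21908766e-02,  1.37433290e-02, -5.63485386e-06]), 'position': array([209.70339894, 507.57045904, 193.61975396]), 'eef_rot': array([ 6.87853837e-04,  8.31208535e-01,  5.55959522e-01, -9.53450144e-04]), 'wrist_force': array([-0.70484546, -0.20061425,  0.34509205]), 'torque': array([ 0.02928325, -0.0107933 ,  0.00418579]), 'grip_width': 84.948279701122}
top {'intrinsics': array([[405.36337353,   0.        , 280.47587967],
       [  0.        , 405.36337353, 214.43321512],
       [  0.        ,   0.        ,   1.        ]]), 'position': array([425.52767234,  88.03288615, 946.98405735]), 'rotation': array([-0.05675903,  0.71401507, -0.69683477,  0.03717781])}
side {'intrinsics': array([[516.45124366,   0.        , 288.86382051],
       [  0.        , 516.45124366, 202.7975593 ],
       [  0.        ,   0.        ,   1.        ]]), 'position': array([410.41321646, 769.18456552, 917.37667688]), 'rotation': array([ 0.03153122, -0.08053378,  0.94082847, -0.32766123])}
```

View pics/top0.png

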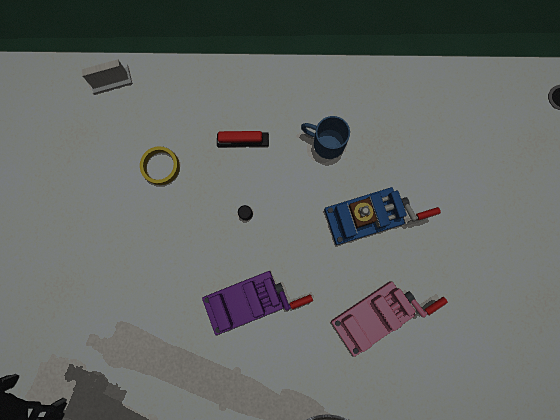

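View pics/side0.png

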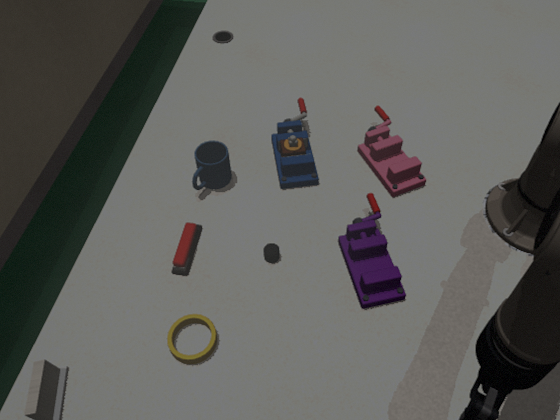

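The top view shows the blue vise at about (365,215), with the foot and brass disc at (364,212) and its handle at (428,214). The cap is at (245,213). Next I'll zoom in and set up helper functions.

```bash
cat > h.py <<'E'
import numpy as np, cv2
from scipy.spatial.transform import Rotation as R
def rot(q): q=np.asarray(q); return q if q.shape==(3,3) else R.from_quat([q[1],q[2],q[3],q[0]]).as_matrix()
def proj(m,P):
    P=np.atleast_2d(P); c=(P-m['position'])@rot(m['rotation']); u=c@m['intrinsics'].T; return u[:,:2]/u[:,2:]
def unproj(m,uv,z):
    d=rot(m['rotation'])@np.linalg.solve(m['intrinsics'],[uv[0],uv[1],1]); p=m['position']; return p+d*(z-p[2])/d[2]
E
python3 - <<'E'
from h import *
from plant import vision
a=cv2.imread('pics/top0.png');b=cv2.imread('pics/side0.png')
cv2.imwrite('pics/c1.png',cv2.resize(a[170:260,310:450],None,fx=5.7,fy=5.7,interpolation=cv2.INTER_CUBIC))
cv2.imwrite('pics/c2.png',cv2.resize(b[90:200,260:330],None,fx=5.4,fy=5.4,interpolation=cv2.INTER_CUBIC))
T=vision.camera_model('top');S=vision.camera_model('side')
print(unproj(T,(245,213),20),unproj(S,(272,253),14))
print('foot',unproj(T,(364,212),72),unproj(S,(292.5,145),72))
print('handle',unproj(T,(428,214),70),unproj(S,(302,105),70))
# refine by blobs
for im,m,n,roi in((a,T,'t',(195,230,230,262)),(b,S,'s',(238,268,258,286))):
    g=im[roi[0]:roi[1],roi[2]:roi[3]].max(2); mk=g<60; y,x=np.nonzero(mk); print(n,x.mean()+roi[2],y.mean()+roi[0],mk.sum())
E
```

```text
[550.69796298 197.59209828  20.        ] [551.3009454  200.73567307  14.        ]
foot [551.68752861 -67.15175675  72.        ] [552.32387687 -58.83432898  72.        ]
handle [ 550.69721549 -205.21346257   70.        ] [ 552.75972856 -200.83419251   70.        ]
t 244.9071038251366 212.65573770491804 183
s 271.3809523809524 252.9920634920635 252
```

View pics/c1.png

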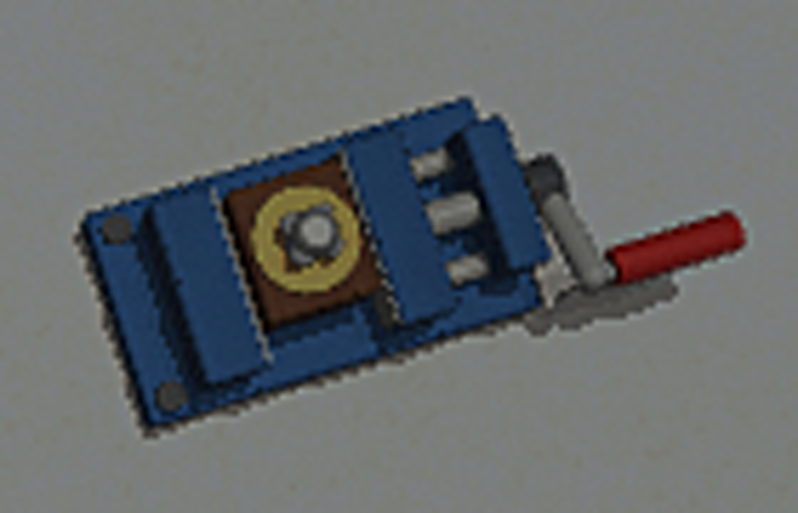

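View pics/c2.png

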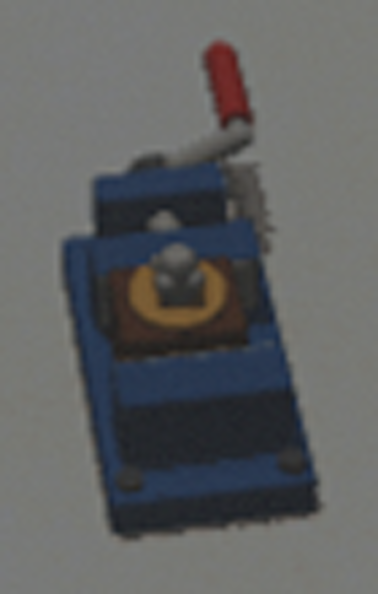

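```bash
cat > fit.py <<'E'
from h import *
from plant import vision
from scipy.optimize import least_squares
T=vision.camera_model('top');S=vision.camera_model('side')
ct=lambda x,y:((x+.5)/5.7-.5+310,(y+.5)/5.7-.5+170)
cs=lambda x,y:((x+.5)/5.4-.5+260,(y+.5)/5.4-.5+90)
obs=[(T,ct(212,190),(37.5,26.5,60)),(T,ct(268,362),(-37.5,26.5,60)),
(S,cs(113,360),(37.5,26.5,60)),(S,cs(270,345),(-37.5,26.5,60)),
(T,ct(613,266),'hi'),(T,ct(738,228),'ho'),(S,cs(238,117),'hi'),(S,cs(217,48),'ho')]
def V(p,v):
    c,s=np.cos(p[2]),np.sin(p[2]); return np.array([p[0]+c*v[0]-s*v[1],p[1]+s*v[0]+c*v[1],v[2]])
def res(p):
    r=[]
    for m,uv,v in obs:
        if isinstance(v,str):
            l=p[3]-1.3; v=(45*np.sin(l),-133+(25 if v=='hi' else -25),42+45*np.cos(l))
        r.append(proj(m,V(p,v))[0]-uv)
    return np.concatenate(r)
o=least_squares(res,[550,-60,0.2,0.3]); print(o.x,o.fun.round(1).reshape(-1,2).tolist())
p=o.x
for q in (p[3],1.3,2.2): print(q,V(p,(45*np.sin(q-1.3),-133,42+45*np.cos(q-1.3))))
print('stud tip',unproj(T,ct(316,233),94),unproj(S,cs(178,257),94),'brass',unproj(T,ct(306,239),72),unproj(S,cs(180,285),72))
print('cap',unproj(T,(244.9,212.7),22),unproj(S,(271.4,253),14))
E
python3 fit.py
```

```text
[ 5.49453152e+02 -6.75540217e+01  3.09770733e-01  2.99748313e-01] [[-0.3, -1.9], [0.3, 0.4], [-0.8, -0.2], [2.6, -0.8], [-0.5, -0.3], [-0.4, -0.1], [-0.3, 0.3], [0.5, -0.3]]
0.2997483131062395 [ 553.92718793 -205.76869186   66.30407257]
1.3 [ 589.99691037 -194.22368515   87.        ]
2.2 [ 623.5688579  -183.47815306   69.97244857]
stud tip [551.84321141 -65.41285023  94.        ] [552.66757952 -61.73775293  94.        ] brass [552.70923891 -65.58212179  72.        ] [552.78119236 -67.36325749  72.        ]
cap [551.12171915 197.61364747  22.        ] [552.52785969 200.94480156  14.        ]
```

```bash
cat >> h.py <<'E'
def delta(pos,yaw,s=None):
    from plant import arm
    s=s or arm.sense(); M=rot(s['eef_rot'])
    c,n=np.cos(yaw),np.sin(yaw); G=np.array([[c,n,0],[n,-c,0],[0,0,-1.]])
    d=M.T@(np.array(pos)-s['position'])/10; w=R.from_matrix(M.T@G).as_rotvec()
    print('t',round(s['t'],2),'pos',s['position'].round(1),'F',s['wrist_force'].round(1),'w',round(s['grip_width'],1),'d',d.round(2),'w',w.round(3))
E
python3 -c "
from h import *
delta((554,-206,180),0.31)"
```

```text
t 0.1 pos [209.7 507.6 193.7] F [-0.3 -0.4 -0. ] w 85.6 d [-52.81  59.06   1.49] w [0.001 0.002 0.869]
```

{"op": "apply_moves", "data": {
  "targets": [
    [-52.8,59.1,1.5,0,0,0.87,1],
    [-52.8,59.1,1.5,0,0,0.87,1],
    [-52.8,59.1,1.5,0,0,0.87,1],
    [-52.8,59.1,1.5,0,0,0.87,1],
    [-52.8,59.1,1.5,0,0,0.87,1],
    [-52.8,59.1,1.5,0,0,0.87,1],
    [-52.8,59.1,1.5,0,0,0.87,1],
    [-52.8,59.1,1.5,0,0,0.87,1],
    [-52.8,59.1,1.5,0,0,0.87,1],
    [-52.8,59.1,1.5,0,0,0.87,1]
  ]
}}

```text
t: 0.93
position: [391.2, 131.2, 186.6]
eef_rot: [-0.0, 0.988, 0.154, -0.0]
wrist_force: [2.0, 1.0, -0.1]
grip_width: 85.4
```

```bash
python3 -c "
from h import *
delta((554,-206,180),0.31)"
```

```text
t 0.93 pos [391.2 131.2 186.6] F [ 2.   1.  -0.1] w 85.4 d [ 5.24 37.08  0.64] w [-0.     0.    -0.001]
```

{"op": "apply_moves", "data": {
  "targets": [
    [5.0,35.5,0.6,0,0,0,0.6],
    [5.0,35.5,0.6,0,0,0,0.6],
    [5.0,35.5,0.6,0,0,0,0.6],
    [5.0,35.5,0.6,0,0,0,0.6],
    [5.0,35.5,0.6,0,0,0,0.6],
    [5.0,35.5,0.6,0,0,0,0.6],
    [5.0,35.5,0.6,0,0,0,0.6],
    [5.0,35.5,0.6,0,0,0,0.6],
    [5.0,35.5,0.6,0,0,0,0.6],
    [5.0,35.5,0.6,0,0,0,0.6]
  ]
}}

```text
t: 1.77
position: [546.4, -197.7, 179.9]
eef_rot: [0.003, 0.989, 0.149, -0.001]
wrist_force: [0.5, -0.1, 0.9]
grip_width: 51.2
```

```bash
python3 -c "
from h import *
from plant import vision
delta((554,-206,180),0.31)
m=vision.camera_model('wrist');a=vision.capture('wrist');cv2.imwrite('pics/w1.png',a)
cv2.imwrite('pics/t1.png',vision.capture('top'))
import pickle;pickle.dump(m,open('w1.pkl','wb'))
print(m)
exec(open('fit.py').read().split('o=least')[0])
p=[549.45,-67.55,.31,.3]
for v in [(37.5,26.5,60),(-37.5,26.5,60),(-37.5,26.5-46-7,60),(45*np.sin(-1),-158,42+45*np.cos(1)),(45*np.sin(-1),-108,42+45*np.cos(1))]: print(proj(m,V(p,v)))
print(proj(m,[552.3,-65,94]))
delta((554,-206,180),0.31)
"
```

```text
t 1.77 pos [ 546.4 -197.7  179.9] F [ 0.5 -0.1  0.9] w 51.2 d [ 0.49  1.01 -0.01] w [ 0.006  0.003 -0.01 ]
{'intrinsics': array([[360.20080458,   0.        , 278.50572996],
       [  0.        , 360.20080458, 205.24825298],
       [  0.        ,   0.        ,   1.        ]]), 'position': array([ 522.54458541, -118.76269803,  358.82716809]), 'rotation': array([0.16333162, 0.97528968, 0.14708528, 0.02233245])}
[[388.32416763 -18.10146729]]
[[284.47719335 -16.62720353]]
[[284.88870752  62.06551569]]
[[285.40410513 223.44763168]]
[[285.0930538  167.38708263]]
[[347.75175051  12.70208124]]
t 1.87 pos [ 546.  -190.8  179.9] F [-0.3  1.  -0.2] w 51.3 d [ 0.3   1.69 -0.02] w [-0.001  0.002 -0.004]
```

View pics/w1.png

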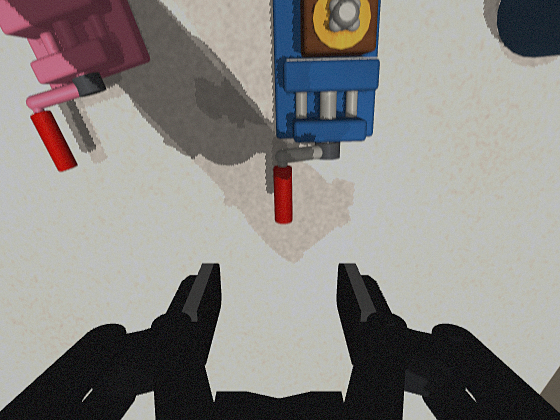

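Handle axis is vertical in the wrist image at x≈283, from y=167 to 222, and the stud is at (346,11). Both sit within 2 px of the predictions. I'll descend onto the handle.

```bash
python3 -c "
from h import *
delta((552.5,-206.3,46),0.31)"
```

```text
t 1.87 pos [ 546.  -190.8  179.9] F [-0.3  1.  -0.2] w 51.3 d [ 0.18  1.69 13.38] w [-0.001  0.002 -0.004]
```

{"op": "apply_moves", "data": {
  "targets": [
    [0.2,1.7,0,0,0,0,0.6],
    [0.2,1.7,2,0,0,0,0.6],
    [0.2,1.7,4,0,0,0,0.6],
    [0.2,1.7,6,0,0,0,0.6],
    [0.2,1.7,7,0,0,0,0.6],
    [0.2,1.7,8,0,0,0,0.6],
    [0.2,1.7,8,0,0,0,0.6],
    [0.2,1.7,8,0,0,0,0.6],
    [0.2,1.7,8,0,0,0,0.6],
    [0.2,1.7,8,0,0,0,0.6]
  ]
}}

```text
t: 2.7
position: [554.8, -205.7, 102.2]
eef_rot: [0.001, 0.988, 0.154, 0.001]
wrist_force: [0.1, -0.6, -0.3]
grip_width: 51.4
```

```bash
python3 -c "
from h import *
from plant import vision
delta((552.5,-206.3,46),0.31)
m=vision.camera_model('wrist');a=vision.capture('wrist');cv2.imwrite('pics/w2.png',a)
exec(open('fit.py').read().split('o=least')[0])
p=[549.45,-67.55,.31,.3]
for v in [(45*np.sin(-1),-158,42+45*np.cos(1)),(45*np.sin(-1),-108,42+45*np.cos(1))]: print(proj(m,V(p,v)))
"
```

```text
t 2.7 pos [ 554.8 -205.7  102.2] F [ 0.1 -0.6 -0.3] w 51.4 d [-0.25 -0.02  5.62] w [ 0.002 -0.002 -0.001]
[[277.80225697 253.42497795]]
[[277.59975459 180.04680211]]
```

View pics/w2.png

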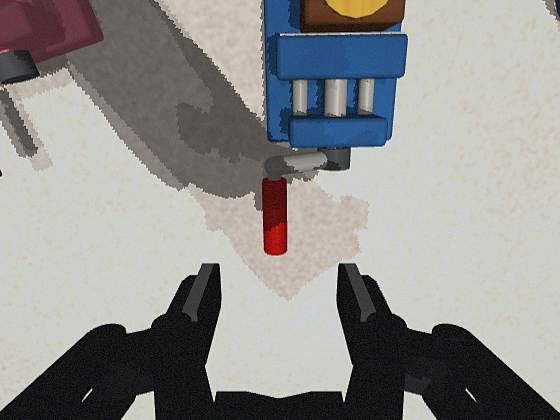

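Handle is at x≈275 in the image, between the fingers at (219,343). Descend and grasp.

{"op": "apply_moves", "data": {
  "targets": [
    [-0.25,0,2,0,0,0,0.6],
    [-0.25,0,4,0,0,0,0.6],
    [-0.25,0,5,0,0,0,0.6],
    [-0.25,0,5.6,0,0,0,0.6],
    [-0.25,0,5.6,0,0,0,0.6],
    [-0.25,0,5.6,0,0,0,0],
    [-0.25,0,5.6,0,0,0,0],
    [-0.25,0,5.6,0,0,0,0],
    [-0.25,0,5.6,0,0,0,0],
    [-0.25,0,5.6,0,0,0,0]
  ],
  "grip_force": 30
}}

```text
t: 3.58
position: [551.9, -206.3, 45.4]
eef_rot: [0.0, 0.988, 0.154, 0.001]
wrist_force: [-0.4, 0.6, 0.4]
grip_width: 0.0
```

```bash
python3 -c "
from h import *
from plant import vision
delta((552.5,-206.3,46),0.31)
cv2.imwrite('pics/w3.png',vision.capture('wrist'))
"
```

```text
t 3.58 pos [ 551.9 -206.3   45.4] F [-0.4  0.6  0.4] w 0.0 d [ 0.05  0.02 -0.06] w [ 0.001 -0.001 -0.001]
```

View pics/w3.png

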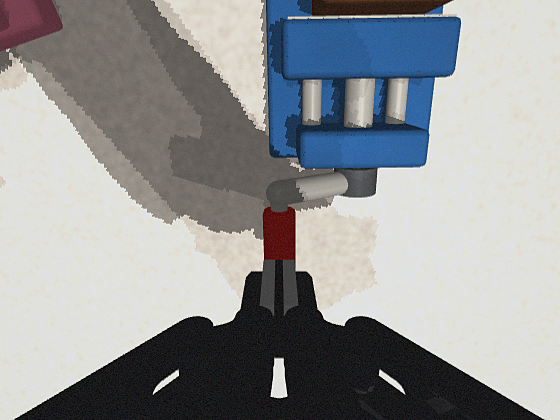

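```bash
python3 -c "
from h import *
from plant import vision,arm
m=vision.camera_model('wrist');s=arm.sense();M=rot(s['eef_rot']);print(m['position'])
for d in (0,-19,-40,-73): print(d,proj(m,s['position']+M[:,2]*d))
exec(open('fit.py').read().split('o=least')[0])
p=[548,-68,.31,.3]
for y in (-158,-133,-108): print(proj(m,V(p,(45*np.sin(-1),y,42+45*np.cos(1)))), V(p,(45*np.sin(-1),y,42+45*np.cos(1))))
cv2.imwrite('pics/s3.png',cv2.resize(vision.capture('side')[60:200,240:400],None,fx=5,fy=4.2,interpolation=cv2.INTER_CUBIC)[:600])
cv2.imwrite('pics/t3.png',cv2.resize(vision.capture('top')[140:260,340:480],None,fx=5,fy=5,interpolation=cv2.INTER_CUBIC)[:600])
"
```

```text
[ 526.85783678 -128.58361511  224.68307184]
0 [[279.09018045 241.6903482 ]]
-19 [[279.10227475 257.65681745]]
-40 [[279.11884597 279.5335859 ]]
-73 [[279.15538894 327.77635546]]
[[280.54074406 303.97848128]] [ 560.13801655 -230.02011365   66.31360376]
[[280.5317244  260.03699642]] [ 552.51155064 -206.2117744    66.31360376]
[[280.52184713 211.91744246]] [ 544.88508472 -182.40343515   66.31360376]
```

View pics/s3.png

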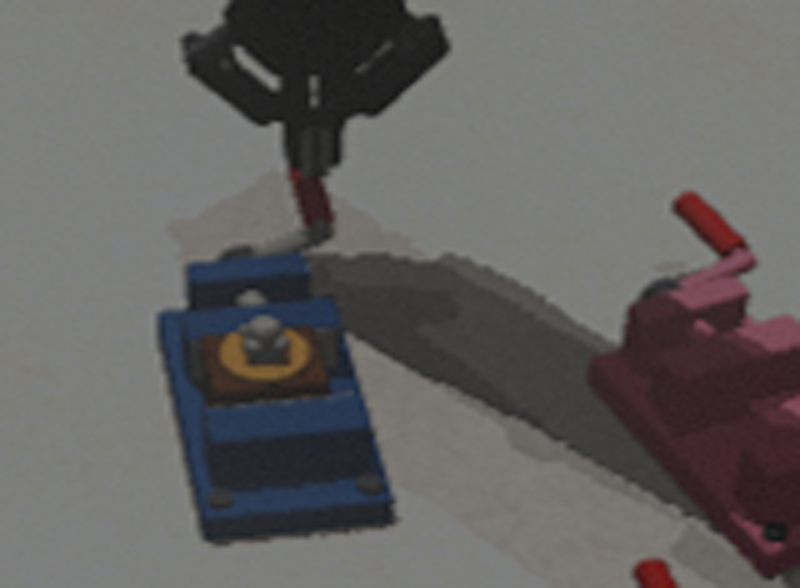

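View pics/t3.png

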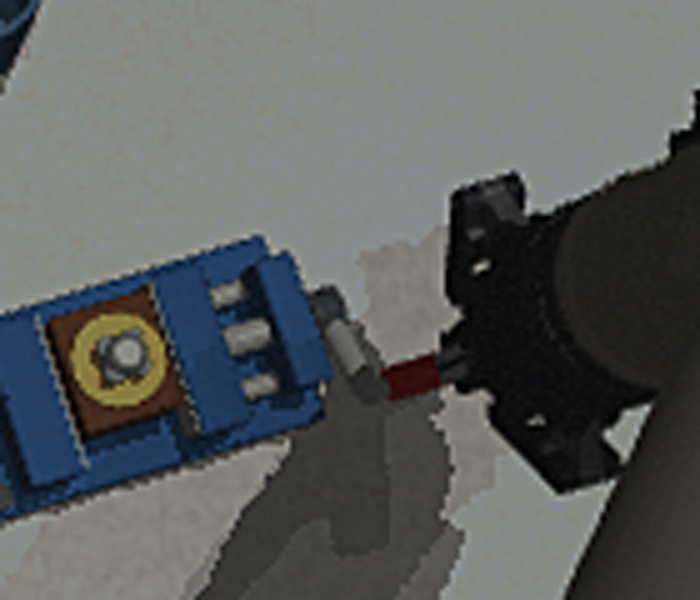

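```bash
python3 -c "
from h import *
a=cv2.imread('pics/w3.png')[190:330,190:370]
a=np.clip(a.astype(float)*2.5,0,255).astype('uint8')
cv2.imwrite('pics/w3z.png',cv2.resize(a,None,fx=4.2,fy=4.2,interpolation=cv2.INTER_CUBIC))
"
```

```text
(no output)
```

View pics/w3z.png

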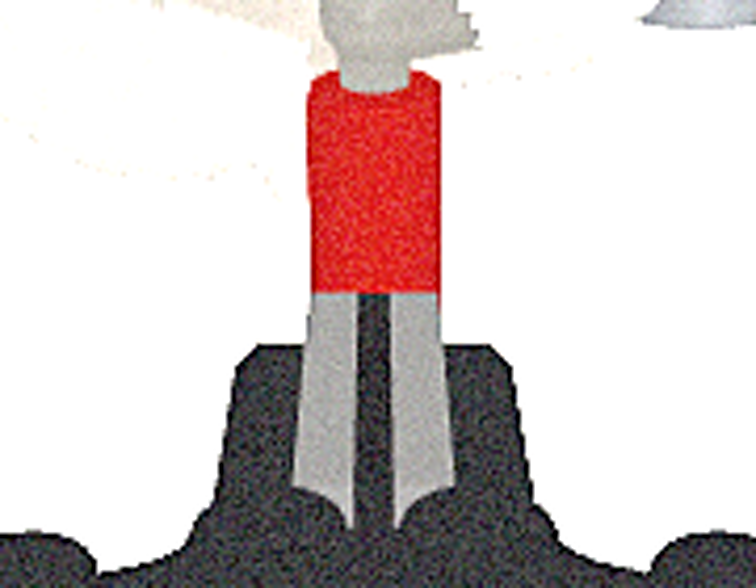

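```bash
python3 -c "
from h import *
from plant import vision,arm
s=arm.sense();M=rot(s['eef_rot']);print(s['position'],s['grip_width'],s['t'])
for n in('side','top','wrist'):
  m=vision.camera_model(n)
  for d in (0,-19,-30,-40,-73): print(n,d,proj(m,s['position']+M[:,2]*d), proj(m,s['position']+M[:,2]*d-M[:,1]*11))
"
```

```text
[ 551.59546392 -206.1187361    45.01927748] -0.17593860911711184 3.7333
side 0 [[302.65539434 111.33543446]] [[303.32573123 114.27316356]]
side -19 [[302.76803459 105.50983374]] [[303.44680336 108.45087421]]
side -30 [[302.83445218 102.07480635]] [[303.5181997  105.01746555]]
side -40 [[302.8956175   98.91141876]] [[303.58395461 101.85534964]]
side -73 [[303.10295353  88.1882809 ]] [[303.80688075  91.1349595 ]]
top 0 [[424.64496068 215.11301713]] [[419.91911712 216.49839551]]
top -19 [[427.49182214 213.97144768]] [[422.66562854 215.38619685]]
top -30 [[429.19618914 213.28800969]] [[424.30992605 214.72033925]]
top -40 [[430.78301088 212.65170643]] [[425.84082676 214.10040164]]
top -73 [[436.28852274 210.44403871]] [[431.15236149 211.94949783]]
wrist 0 [[279.07709046 241.72602611]] [[279.0651974 222.8926985]]
wrist -19 [[279.08794168 257.69377545]] [[279.07504034 237.23930301]]
wrist -30 [[279.09528932 268.50593504]] [[279.08172594 246.983905  ]]
wrist -40 [[279.1028094  279.57186082]] [[279.08858582 256.98254554]]
wrist -73 [[279.13559455 327.81574898]] [[279.11869977 300.87521297]]
```

The fingers shut above the handle: the visible tips sit roughly 30–40 mm behind the reported TCP. I'll reopen, go lower, and check before closing.

{"op": "apply_moves", "data": {
  "targets": [
    [0,0,0,0,0,0,0.6],
    [0,0,0,0,0,0,0.6],
    [0,0,0,0,0,0,0.6],
    [0,0,0,0,0,0,0.6],
    [0,0,0.8,0,0,0,0.6],
    [0,0,1.6,0,0,0,0.6],
    [0,0,2.2,0,0,0,0.6],
    [0,0,2.5,0,0,0,0.6],
    [0,0,2.5,0,0,0,0.6],
    [0,0,2.5,0,0,0,0.6]
  ]
}}

```text
t: 4.57
position: [551.2, -206.0, 19.3]
eef_rot: [-0.0, 0.988, 0.154, -0.0]
wrist_force: [-0.4, 0.2, 0.9]
grip_width: 51.1
```

```bash
python3 -c "
from h import *
from plant import vision
delta((552.5,-206.3,46),0.31)
cv2.imwrite('pics/w4.png',vision.capture('wrist'))
cv2.imwrite('pics/s4.png',cv2.resize(vision.capture('side')[60:200,240:400],None,fx=5,fy=4.2,interpolation=cv2.INTER_CUBIC)[:600])
"
```

```text
t 4.57 pos [ 551.2 -206.    19.3] F [-0.4  0.2  0.9] w 51.1 d [ 0.12  0.06 -2.67] w [-0.     0.001 -0.001]
```

View pics/w4.png

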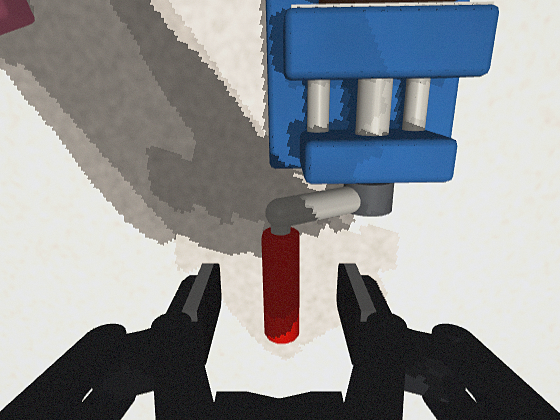

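View pics/s4.png

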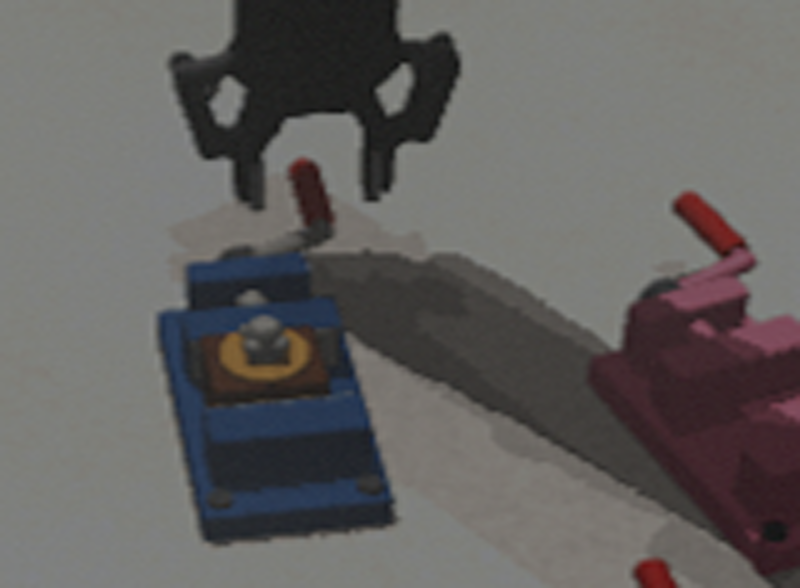

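Handle now lies between the fingers, centred at x≈281 against 280, and the tips are visibly below its top. Closing.

{"op": "apply_moves", "data": {
  "targets": [
    [0,0,0,0,0,0,0],
    [0,0,0,0,0,0,0],
    [0,0,0,0,0,0,0],
    [0,0,0,0,0,0,0],
    [0,0,0,0,0,0,0],
    [0,0,0,0,0,0,0],
    [0,0,0,0,0,0,0],
    [0,0,0,0,0,0,0],
    [0,0,0,0,0,0,0],
    [0,0,0,0,0,0,0]
  ],
  "grip_force": 40
}}

```text
t: 5.5
position: [552.2, -206.0, 20.1]
eef_rot: [0.0, 0.988, 0.154, 0.001]
wrist_force: [0.8, 0.3, 1.3]
grip_width: 14.3
```

```bash
python3 -c "
from h import *
from plant import vision
delta((552.5,-206.3,46),0.31)
cv2.imwrite('pics/w5.png',vision.capture('wrist'))
"
```

```text
t 5.5 pos [ 552.2 -206.    20.1] F [0.8 0.3 1.3] w 14.3 d [ 0.03  0.04 -2.59] w [ 0.    -0.001 -0.001]
```

View pics/w5.png

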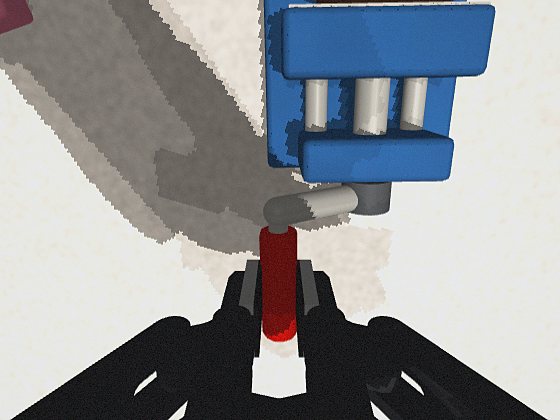

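Width reads 14.3 against a 16 mm sleeve, so the pads may be gripping only near their tips. I'll regrip 12 mm deeper.

{"op": "apply_moves", "data": {
  "targets": [
    [0,0,0,0,0,0,0.4],
    [0,0,0,0,0,0,0.4],
    [0,0,0.6,0,0,0,0.4],
    [0,0,1.2,0,0,0,0.4],
    [0,0,1.2,0,0,0,0.4],
    [0,0,1.2,0,0,0,0],
    [0,0,1.2,0,0,0,0],
    [0,0,1.2,0,0,0,0],
    [0,0,1.2,0,0,0,0],
    [0,0,1.2,0,0,0,0]
  ],
  "grip_force": 40
}}

```text
t: 6.38
position: [551.7, -205.6, 7.5]
eef_rot: [-0.0, 0.988, 0.154, 0.0]
wrist_force: [1.2, 0.4, -4.2]
grip_width: 14.7
```

```bash
python3 -c "
from h import *
from plant import vision
delta((552.5,-206.3,46),0.31)
cv2.imwrite('pics/w6.png',vision.capture('wrist'))
"
```

```text
t 6.38 pos [ 551.7 -205.6    7.5] F [ 1.2  0.4 -4.2] w 14.7 d [ 0.05  0.09 -3.85] w [-0. -0. -0.]
```

View pics/w6.png

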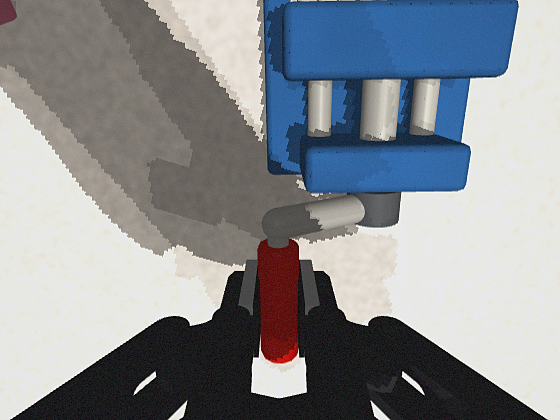

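{"op": "apply_moves", "data": {
  "targets": [
    [0.26,0,-0.37,0,0,0,0],
    [0.56,0,-0.7,0,0,0,0],
    [0.89,0,-1.01,0,0,0,0],
    [1.25,0,-1.28,0,0,0,0],
    [1.63,0,-1.52,0,0,0,0],
    [2.03,0,-1.71,0,0,0,0],
    [2.46,0,-1.87,0,0,0,0],
    [2.89,0,-1.98,0,0,0,0],
    [3.34,0,-2.05,0,0,0,0],
    [3.79,0,-2.07,0,0,0,0]
  ],
  "grip_force": 40
}}

```text
t: 7.27
position: [587.4, -194.2, 31.3]
eef_rot: [-0.001, 0.988, 0.154, 0.0]
wrist_force: [-6.1, 3.5, 10.1]
grip_width: 15.0
```

```bash
python3 -c "
from h import *
from plant import vision
delta((588,-194.2,28.2),0.31)
cv2.imwrite('pics/w7.png',vision.capture('wrist'))
delta((588,-194.2,28.2),0.31)
"
```

```text
t 7.27 pos [ 587.4 -194.2   31.3] F [-6.1  3.5 10.1] w 15.0 d [0.06 0.02 0.31] w [-0.002 -0.    -0.001]
t 7.32 pos [ 589.5 -193.4   31.5] F [-2.7  3.2  8.2] w 14.4 d [-0.17  0.03  0.33] w [-0.001 -0.003  0.   ]
```

View pics/w7.png

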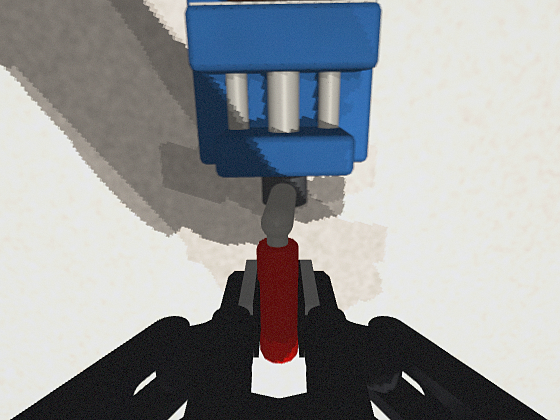

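{"op": "apply_moves", "data": {
  "targets": [
    [0.45,0,-0.25,0,0,0,0],
    [0.89,0,-0.2,0,0,0,0],
    [1.33,0,-0.1,0,0,0,0],
    [1.75,0,0.06,0,0,0,0],
    [2.16,0,0.25,0,0,0,0],
    [2.54,0,0.49,0,0,0,0],
    [2.9,0,0.76,0,0,0,0],
    [3.23,0,1.06,0,0,0,0],
    [3.23,0,1.06,0,0,0,0],
    [3.23,0,1.06,0,0,0,0]
  ],
  "grip_force": 40
}}

```text
t: 8.15
position: [621.1, -182.8, 17.7]
eef_rot: [-0.0, 0.988, 0.155, 0.002]
wrist_force: [2.9, 5.5, -0.7]
grip_width: 14.5
```

```bash
python3 -c "
from h import *
from plant import vision
m=vision.camera_model('wrist')
delta((588,-194.2,28.2),0.31)
cv2.imwrite('pics/w8.png',vision.capture('wrist'))
"
```

```text
t 8.15 pos [ 621.1 -182.8   17.7] F [ 2.9  5.5 -0.7] w 14.5 d [-3.49  0.08 -1.06] w [-0.    -0.004  0.001]
```

View pics/w8.png

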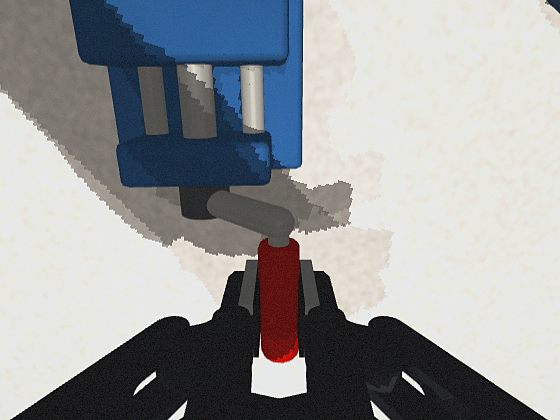

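{"op": "apply_moves", "data": {
  "targets": [
    [0.16,0,0.16,0,0,0,0],
    [0.3,0,0.34,0,0,0,0],
    [0.43,0,0.52,0,0,0,0],
    [0.5,0,0.61,0,0,0,0],
    [0.56,0,0.7,0,0,0,0],
    [0.56,0,0.7,0,0,0,0],
    [0.56,0,0.7,0,0,0,0],
    [0.56,0,0.7,0,0,0,0],
    [0.56,0,0.7,0,0,0,0],
    [0.56,0,0.7,0,0,0,0]
  ],
  "grip_force": 60
}}

```text
t: 9.03
position: [625.1, -181.5, 12.2]
eef_rot: [-0.001, 0.988, 0.155, 0.001]
wrist_force: [-2.7, 6.2, 7.6]
grip_width: 14.2
```

```bash
cat > f.py <<'E'
from h import *
from plant import arm
s=arm.sense();M=rot(s['eef_rot']);F=M.T@s['wrist_force'];v=np.array([np.cos(.9),0,np.sin(.9)])
print('t',s['t'],'pos',s['position'].round(1),'Ftool',F.round(1),'tangential',round(F@v,1),'w',round(s['grip_width'],1))
E
python3 f.py
```

```text
t 9.0333 pos [ 625.1 -181.5   12.2] Ftool [-0.7 -6.7 -7.6] tangential -6.4 w 14.2
```

{"op": "apply_moves", "data": {
  "targets": [
    [0.1,0,0.12,0,0,0,0],
    [0.2,0,0.24,0,0,0,0],
    [0.3,0,0.36,0,0,0,0],
    [0.3,0,0.36,0,0,0,0],
    [0.3,0,0.36,0,0,0,0],
    [0.3,0,0.36,0,0,0,0],
    [0.3,0,0.36,0,0,0,0],
    [0.3,0,0.36,0,0,0,0],
    [0.3,0,0.36,0,0,0,0],
    [0.3,0,0.36,0,0,0,0]
  ],
  "grip_force": 60
}}

```text
t: 9.87
position: [626.7, -181.0, 9.3]
eef_rot: [-0.001, 0.988, 0.154, 0.0]
wrist_force: [-5.5, 5.8, 12.8]
grip_width: 13.9
```

```bash
python3 f.py
```

```text
t 9.8667 pos [ 626.7 -181.     9.3] Ftool [ -3.4  -7.2 -12.8] tangential -12.1 w 13.9
```

{"op": "apply_moves", "data": {
  "targets": [
    [0.1,0,0.12,0,0,0,0],
    [0.2,0,0.24,0,0,0,0],
    [0.2,0,0.24,0,0,0,0],
    [0.2,0,0.24,0,0,0,0],
    [0.2,0,0.24,0,0,0,0],
    [0.2,0,0.24,0,0,0,0],
    [0.2,0,0.24,0,0,0,0],
    [0.2,0,0.24,0,0,0,0],
    [0.2,0,0.24,0,0,0,0],
    [0.2,0,0.24,0,0,0,0]
  ],
  "grip_force": 60
}}

```text
t: 10.7
position: [627.6, -180.7, 7.4]
eef_rot: [-0.001, 0.988, 0.154, -0.0]
wrist_force: [-7.7, 7.8, 15.2]
grip_width: 14.1
```

```bash
python3 f.py; python3 -c "
from h import *
from plant import vision
cv2.imwrite('pics/w9.png',vision.capture('wrist'))
cv2.imwrite('pics/t9.png',cv2.resize(vision.capture('top')[140:260,310:450],None,fx=5,fy=5,interpolation=cv2.INTER_CUBIC)[:600])
"
```

```text
t 10.7 pos [ 627.6 -180.7    7.4] Ftool [ -5.   -9.8 -15.2] tangential -15.0 w 14.1
```

View pics/w9.png

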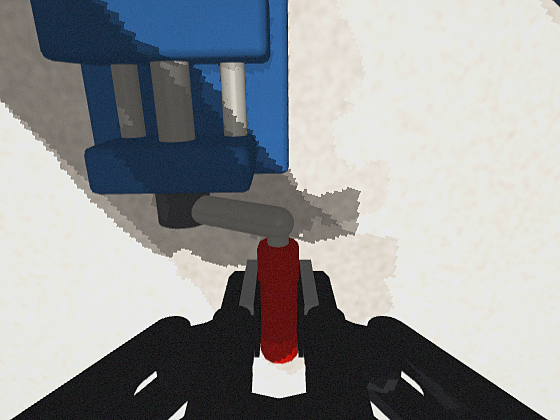

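View pics/t9.png

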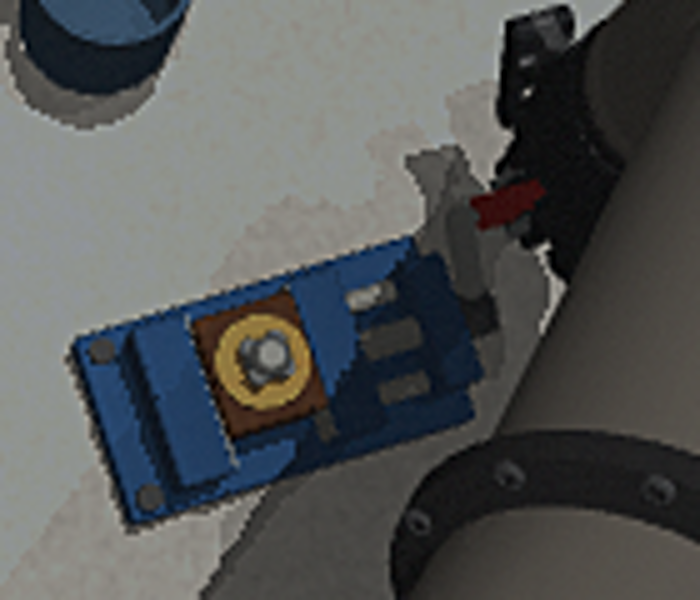

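{"op": "apply_moves", "data": {
  "targets": [
    [-0.3,0,-0.3,0,0,0,0.6],
    [-0.3,0,-0.3,0,0,0,0.6],
    [-0.3,0,-0.3,0,0,0,0.6],
    [-0.3,0,-0.3,0,0,0,0.6],
    [-0.3,0,-2,0,0,0,0.6],
    [-0.3,0,-5,0,0,0,0.6],
    [-0.3,0,-8,0,0,0,0.6],
    [-0.3,0,-11,0,0,0,0.6],
    [-0.3,0,-13,0,0,0,0.6],
    [-0.3,0,-14,0,0,0,0.6]
  ]
}}

```text
t: 11.63
position: [627.6, -184.2, 148.4]
eef_rot: [0.002, 0.988, 0.154, 0.003]
wrist_force: [0.8, -0.3, 0.2]
grip_width: 51.4
```

```bash
python3 -c "
from h import *
from plant import vision,arm
from scipy.optimize import least_squares
S=vision.camera_model('side');W=vision.camera_model('wrist');s=arm.sense();M=rot(s['eef_rot']);P=s['position']
print(P)
P4=np.array([551.2,-206,19.3])
def r(p):
    h,d=p[:2]; out=[]
    for sx,uw,us in ((1,(340,263),(292.8,109)),(-1,(219,263),(312.5,107.6))):
        L=np.array([sx*p[2],-h,d])
        out+=list(proj(W,P+M@L)[0]-uw)+list(proj(S,P4+M@L)[0]-us)
    return out
o=least_squares(r,[5,-30,25]);print(o.x,np.round(o.fun,1))
delta((550,-95,190),0.31)
"
```

```text
[ 627.64744731 -184.18384776  148.37369352]
[ 10.58169125 -44.77384386  25.21959001] [-0.4  0.   0.7  0.4 -0.3  0.1  1.3 -0.1]
t 11.63 pos [ 627.6 -184.2  148.4] F [ 0.8 -0.3  0.2] w 51.4 d [ -4.67 -10.84  -4.24] w [ 0.005 -0.005 -0.001]
```

Tip triangulation from the wrist and side views gives the visible tips about 45 mm behind the reported TCP at this opening (half-width 10.6, half-gap 25.2, so consistent). I'll use that offset. Next I look at the stud.

{"op": "apply_moves", "data": {
  "targets": [
    [-4.7,-10.8,-4.2,0,0,0,0.8],
    [-4.7,-10.8,-4.2,0,0,0,0.8],
    [-4.7,-10.8,-4.2,0,0,0,0.8],
    [-4.7,-10.8,-4.2,0,0,0,0.8],
    [-4.7,-10.8,-4.2,0,0,0,0.8],
    [-4.7,-10.8,-4.2,0,0,0,0.8],
    [-4.7,-10.8,-4.2,0,0,0,0.8],
    [-4.7,-10.8,-4.2,0,0,0,0.8],
    [-4.7,-10.8,-4.2,0,0,0,0.8],
    [-4.7,-10.8,-4.2,0,0,0,0.8]
  ]
}}

```text
t: 12.47
position: [548.0, -95.0, 186.4]
eef_rot: [0.0, 0.988, 0.153, -0.0]
wrist_force: [0.5, 0.6, -1.0]
grip_width: 68.7
```

```bash
python3 -c "
from h import *
from plant import vision,arm
import pickle
delta((550,-95,190),0.31)
m=vision.camera_model('wrist');a=vision.capture('wrist');cv2.imwrite('pics/w10.png',a)
pickle.dump(m,open('w10.pkl','wb'))
print(proj(m,[551.5,-66,72]),proj(m,[551.5,-66,94]))
delta((550,198.5,150),0.31)
"
```

```text
t 12.47 pos [548.  -95.  186.4] F [ 0.5  0.6 -1. ] w 68.7 d [ 0.19  0.06 -0.36] w [ 0.001  0.001 -0.003]
[[293.90527207 154.20181584]] [[295.0062746  159.55306907]]
t 12.52 pos [548.  -94.7 186.5] F [ 1.2 -0.3  0.2] w 68.5 d [  9.07 -27.89   3.63] w [ 0.     0.001 -0.002]
```

View pics/w10.png

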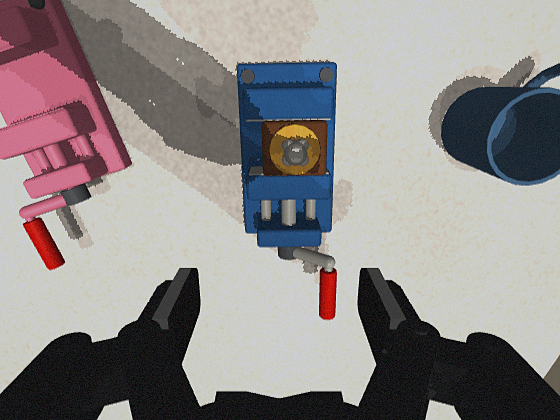

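```bash
python3 -c "
from h import *
import pickle
m=pickle.load(open('w10.pkl','rb'))
a=cv2.imread('pics/w10.png')
b=a[110:190,240:350]; cv2.imwrite('pics/w10z.png',cv2.resize(b,None,fx=7,fy=7,interpolation=cv2.INTER_CUBIC))
"
```

```text
(no output)
```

View pics/w10z.png

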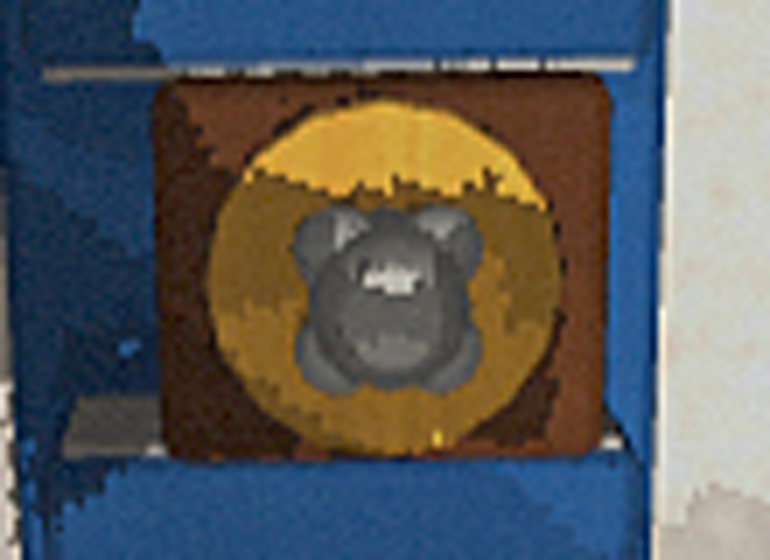

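```bash
python3 -c "
from h import *
import pickle
m=pickle.load(open('w10.pkl','rb'))
print(unproj(m,(294.5,149.2),72),unproj(m,(295.1,152.4),83))
# vise fit: centre of foot y=3.5
p=[548,-68,.31]
v=(unproj(m,(294.5,149.2),72)-[548,-68,0]);c,s=np.cos(.31),np.sin(.31);print(c*v[0]+s*v[1],-s*v[0]+c*v[1])
b=cv2.imread('pics/t9.png')
"
```

```text
[550.66803394 -61.94187077  72.        ] [550.90070356 -62.52850782  83.        ]
4.388942931391838 4.955453044558693
```

{"op": "apply_moves", "data": {
  "targets": [
    [9.1,-22.0,3.6,0,0,0,0.8],
    [9.1,-22.0,3.6,0,0,0,0.8],
    [9.1,-22.0,3.6,0,0,0,0.8],
    [9.1,-22.0,3.6,0,0,0,0.8],
    [9.1,-22.0,3.6,0,0,0,0.8],
    [9.1,-22.0,3.6,0,0,0,0.8],
    [9.1,-22.0,3.6,0,0,0,0.8],
    [9.1,-22.0,3.6,0,0,0,0.8],
    [9.1,-22.0,3.6,0,0,0,0.8],
    [9.1,-22.0,3.6,0,0,0,0.8]
  ]
}}

```text
t: 13.35
position: [568.3, 140.8, 151.3]
eef_rot: [0.001, 0.988, 0.152, 0.0]
wrist_force: [-0.1, -0.1, 0.5]
grip_width: 68.3
```

```bash
python3 -c "
from h import *
from plant import vision,arm
import pickle
m=vision.camera_model('wrist');a=vision.capture('wrist');cv2.imwrite('pics/w11.png',a)
pickle.dump(m,open('w11.pkl','wb'))
print(proj(m,[551.5,199,28]),proj(m,[551.5,199,0]))
delta((551,199,150),0.31)
"
```

```text
[[280.83129311 110.60228172]] [[280.66808544 108.33038518]]
t 13.4 pos [568.3 140.7 151.4] F [ 0.2 -0.3 -0.3] w 68.2 d [ 0.1  -6.08  0.13] w [ 0.001 -0.    -0.005]
```

View pics/w11.png

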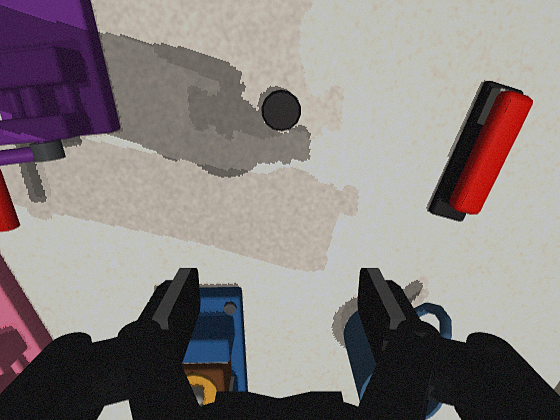

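Cap at (281,110), which agrees with the prediction, so its centre is about (551.5,199). The stud is at about (550.8,-62.2). I'll go above the cap and descend partway.

{"op": "apply_moves", "data": {
  "targets": [
    [0.15,-3,0.1,0,0,0,0.8],
    [0.15,-6.1,0.1,0,0,0,0.8],
    [0.15,-6.1,3,0,0,0,0.8],
    [0.15,-6.1,6,0,0,0,0.7],
    [0.15,-6.1,9,0,0,0,0.7],
    [0.15,-6.1,12,0,0,0,0.7],
    [0.15,-6.1,14,0,0,0,0.7],
    [0.15,-6.1,15.6,0,0,0,0.7],
    [0.15,-6.1,15.6,0,0,0,0.7],
    [0.15,-6.1,15.6,0,0,0,0.7]
  ]
}}

```text
t: 14.23
position: [550.6, 200.2, -5.2]
eef_rot: [0.0, 0.988, 0.153, -0.001]
wrist_force: [-0.1, 0.7, 0.1]
grip_width: 59.8
```

```bash
python3 -c "
from h import *
from plant import vision,arm
m=vision.camera_model('wrist');s=arm.sense();M=rot(s['eef_rot']);a=vision.capture('wrist');cv2.imwrite('pics/w12.png',a)
print(proj(m,[551.5,199,28]),proj(m,[551.5,199,0]))
delta((551.5,199,-34),0.31)
b=vision.capture('side');cv2.imwrite('pics/s12.png',cv2.resize(b[180:300,200:340],None,fx=5,fy=5,interpolation=cv2.INTER_CUBIC))
S=vision.camera_model('side')
for d in(0,-30,-45): print(d,[(proj(S,s['position']+M@np.array([x,-10.6,d]))[0]-[200,180])*5 for x in(-30,30)])
"
```

```text
[[280.16884186 274.90260115]] [[280.06973129 248.40322511]]
t 14.28 pos [551.7 200.9  -4. ] F [-0.1  0.3  0.5] w 59.6 d [-0.08  0.17  3.  ] w [ 0.    -0.002 -0.003]
0 [array([437.37865254, 402.11462356]), array([294.83203179, 419.02905756])]
-30 [array([436.66547044, 363.07289327]), array([290.9352187 , 380.19416257])]
-45 [array([436.29686338, 342.89423604]), array([288.92086689, 360.11951712])]
```

View pics/w12.png

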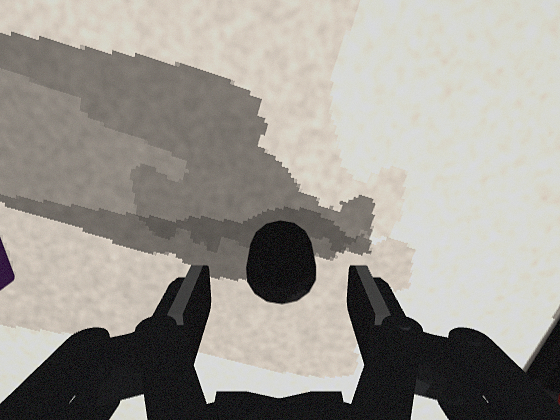

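View pics/s12.png

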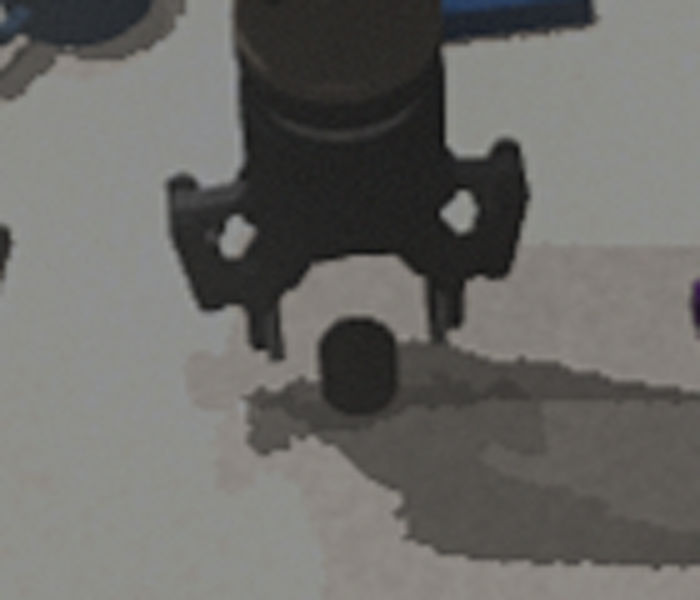

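Tips are clearly still above the desk, at about d=-47 as modelled. The cap is centred at col 281 against 279. I'll lower and grasp.

{"op": "apply_moves", "data": {
  "targets": [
    [0.05,0.15,1,0,0,0,0.7],
    [0.05,0.15,2,0,0,0,0.7],
    [0.05,0.15,3,0,0,0,0.7],
    [0.05,0.15,3.2,0,0,0,0.7],
    [0.05,0.15,3.2,0,0,0,0.7],
    [0.05,0.15,3.2,0,0,0,0.3],
    [0.05,0.15,3.2,0,0,0,0.2],
    [0.05,0.15,3.2,0,0,0,0.1],
    [0.05,0.15,3.2,0,0,0,0],
    [0.05,0.15,3.2,0,0,0,0]
  ],
  "grip_force": 80
}}

```text
t: 15.17
position: [552.3, 200.9, -36.4]
eef_rot: [-0.0, 0.988, 0.154, 0.001]
wrist_force: [-0.3, 0.2, 2.2]
grip_width: 30.6
```

```bash
python3 -c "
from h import *
from plant import vision,arm
import pickle
delta((551.5,199,-34),0.31)
m=vision.camera_model('wrist');s=arm.sense();a=vision.capture('wrist');cv2.imwrite('pics/w13.png',a)
pickle.dump((m,s['position'],rot(s['eef_rot'])),open('w13.pkl','wb'))
print(proj(m,[551.5,199,28]),proj(m,[551.5,199,0]))
b=vision.capture('side');cv2.imwrite('pics/s13.png',cv2.resize(b[180:300,200:340],None,fx=5,fy=5,interpolation=cv2.INTER_CUBIC))
"
```

```text
t 15.17 pos [552.3 200.9 -36.4] F [-0.3  0.2  2.2] w 30.6 d [-0.13  0.16 -0.24] w [-0.    -0.002 -0.001]
[[275.96607768 316.68063008]] [[276.3631174  278.55313729]]
```

View pics/w13.png

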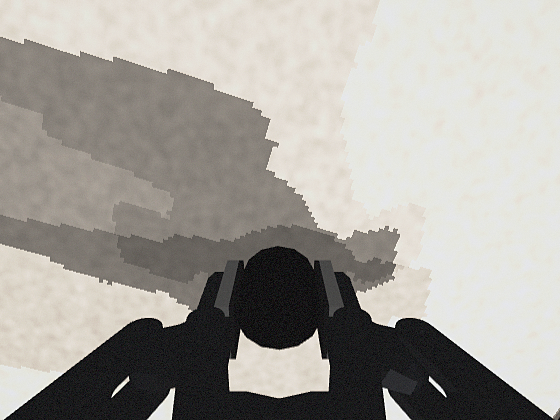

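View pics/s13.png

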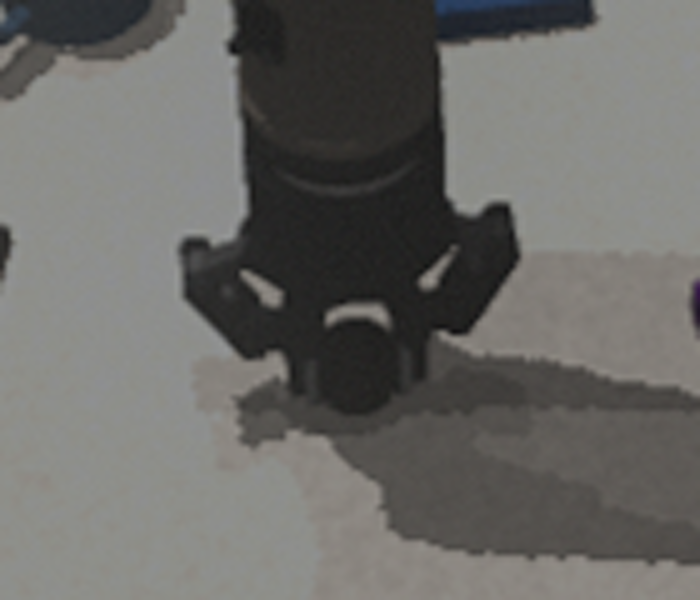

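```bash
python3 -c "
from h import *
import pickle
m,P,M=pickle.load(open('w13.pkl','rb'))
print(P)
a=np.linspace(0,6.283,200)
g=cv2.imread('pics/w13.png').max(2); print('col280',[(r,int(g[r,280])) for r in list(range(240,254,2))+list(range(340,358,2))])
for oy in (-4,-2,-1,0,1,2,4):
    r=[]
    for z in (0,28):
        C=P+M@np.array([0,oy,0]); C[2]=z
        q=proj(m,C+np.c_[16.5*np.cos(a),16.5*np.sin(a),0*a]); r+=[q[:,1].min(),q[:,1].max(),q[:,0].min(),q[:,0].max()]
    print(oy,np.round(r,1))
"
```

```text
[552.25189379 200.90592847 -36.40772317]
col280 [(240, 106), (242, 107), (244, 108), (246, 83), (248, 12), (250, 30), (252, 24), (340, 15), (342, 21), (344, 36), (346, 17), (348, 11), (350, 243), (352, 226), (354, 224), (356, 222)]
-4 [233.2 299.5 242.1 316.3 264.1 340.7 234.9 323.9]
-2 [237.5 303.3 242.3 316.2 269.1 345.  235.1 323.7]
-1 [239.6 305.1 242.4 316.1 271.6 347.1 235.2 323.6]
0 [241.8 307.  242.4 316.1 274.1 349.2 235.4 323.5]
1 [243.9 308.8 242.5 316.  276.5 351.3 235.5 323.4]
2 [246.  310.7 242.6 315.9 279.  353.4 235.6 323.3]
4 [250.1 314.3 242.7 315.8 283.8 357.5 235.8 323.1]
```

```bash
python3 -c "
from h import *
delta((550.6,-61.4,100),0.31)"
```

```text
t 15.27 pos [552.3 200.9 -36.4] F [-0.5  0.3  3.6] w 30.4 d [ -8.12  24.93 -13.66] w [-0.    -0.002 -0.001]
```

{"op": "apply_moves", "data": {
  "targets": [
    [0,0,-2,0,0,0,0],
    [0,0,-5,0,0,0,0],
    [0,0,-8,0,0,0,0],
    [-0.6,2,-11,0,0,0,0],
    [-1.6,5,-13.6,0,0,0,0],
    [-2.6,8,-13.6,0,0,0,0],
    [-3.6,11,-13.6,0,0,0,0],
    [-4.6,14,-13.6,0,0,0,0],
    [-5.5,17,-13.6,0,0,0,0],
    [-6.5,20,-13.6,0,0,0,0]
  ]
}}

```text
t: 16.1
position: [549.9, -10.8, 98.8]
eef_rot: [-0.0, 0.988, 0.154, -0.0]
wrist_force: [0.7, 0.0, 0.5]
grip_width: 31.0
```

```bash
python3 -c "
from h import *
delta((550.6,-61.4,100),0.31)"
```

```text
t 16.1 pos [549.9 -10.8  98.8] F [0.7 0.  0.5] w 31.0 d [-1.48  4.84 -0.12] w [-0.     0.    -0.001]
```

{"op": "apply_moves", "data": {
  "targets": [
    [-0.8,2.5,0,0,0,0,0],
    [-1.3,4.0,0,0,0,0,0],
    [-1.6,4.9,0,0,0,0,0],
    [-1.6,4.9,0,0,0,0,0],
    [-1.6,4.9,0,0,0,0,0],
    [-1.6,4.9,0.8,0,0,0,0],
    [-1.6,4.9,1.6,0,0,0,0],
    [-1.6,4.9,1.8,0,0,0,0],
    [-1.6,4.9,1.8,0,0,0,0],
    [-1.6,4.9,1.8,0,0,0,0]
  ]
}}

```text
t: 16.93
position: [549.8, -60.4, 80.4]
eef_rot: [-0.0, 0.988, 0.155, -0.001]
wrist_force: [-0.6, -0.5, -0.0]
grip_width: 30.7
```

```bash
python3 -c "
from h import *
from plant import vision,arm
delta((550.6,-61.4,100),0.31)
m=vision.camera_model('wrist');s=arm.sense();a=vision.capture('wrist');cv2.imwrite('pics/w14.png',a)
b=vision.capture('side');cv2.imwrite('pics/s14.png',cv2.resize(b[90:200,230:360],None,fx=5.4,fy=5.4,interpolation=cv2.INTER_CUBIC))
"
```

```text
t 16.93 pos [549.8 -60.4  80.4] F [-0.6 -0.5 -0. ] w 30.7 d [ 0.04  0.12 -1.96] w [-0.     0.001  0.   ]
```

View pics/w14.png

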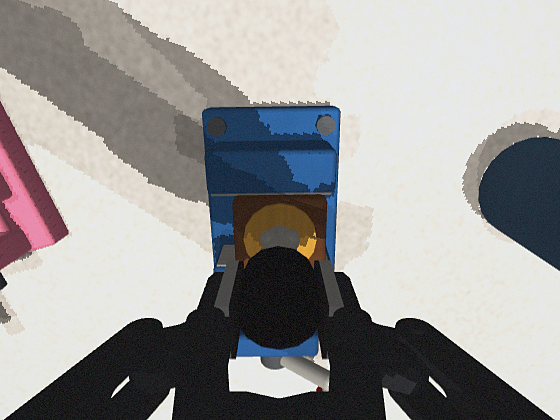

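View pics/s14.png

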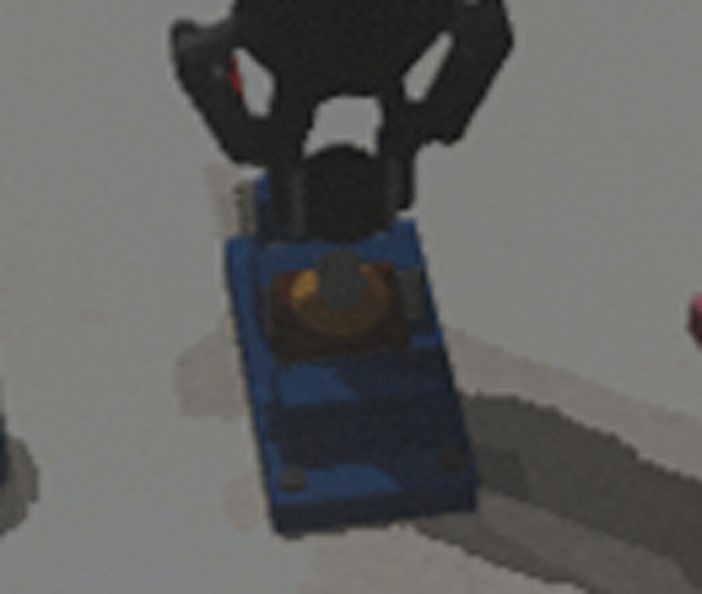

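Cap at column 280 lines up with the disc at about 280. Descend over the stud while watching force.

{"op": "apply_moves", "data": {
  "targets": [
    [0.04,0.1,0.6,0,0,0,0],
    [0.04,0.1,1.2,0,0,0,0],
    [0.04,0.1,1.7,0,0,0,0],
    [0.04,0.1,2.0,0,0,0,0],
    [0.04,0.1,2.2,0,0,0,0],
    [0.04,0.1,2.4,0,0,0,0],
    [0.04,0.1,2.6,0,0,0,0],
    [0.04,0.1,2.7,0,0,0,0],
    [0.04,0.1,2.7,0,0,0,0],
    [0.04,0.1,2.7,0,0,0,0]
  ]
}}

```text
t: 17.87
position: [550.9, -62.0, 54.0]
eef_rot: [0.0, 0.988, 0.154, 0.0]
wrist_force: [0.6, -0.1, -0.3]
grip_width: 31.3
```

```bash
python3 f.py; python3 -c "
from h import *
from plant import vision,arm
a=vision.capture('wrist');cv2.imwrite('pics/w15.png',a)
b=vision.capture('side');cv2.imwrite('pics/s15.png',cv2.resize(b[90:200,230:360],None,fx=5.4,fy=5.4,interpolation=cv2.INTER_CUBIC))
"
```

```text
t 17.8667 pos [550.9 -62.   54. ] Ftool [0.5 0.3 0.3] tangential 0.5 w 31.3
```

View pics/w15.png

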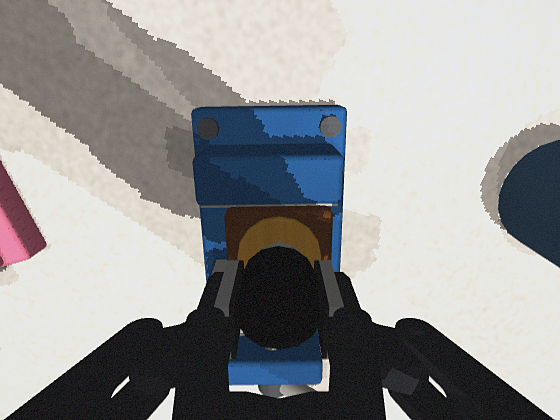

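View pics/s15.png

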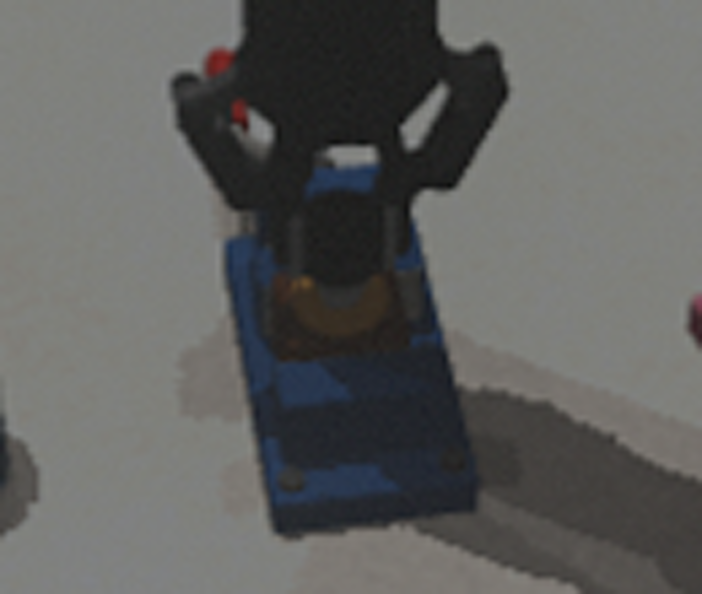

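No contact force, and the rim is at about 90 mm, over the tip. Keep pressing.

{"op": "apply_moves", "data": {
  "targets": [
    [0,0,0.2,0,0,0,0],
    [0,0,0.4,0,0,0,0],
    [0,0,0.5,0,0,0,0],
    [0,0,0.6,0,0,0,0],
    [0,0,0.7,0,0,0,0],
    [0,0,0.8,0,0,0,0],
    [0,0,0.8,0,0,0,0],
    [0,0,0.8,0,0,0,0],
    [0,0,0.8,0,0,0,0],
    [0,0,0.8,0,0,0,0]
  ],
  "grip_force": 100
}}

```text
t: 18.8
position: [551.3, -61.0, 48.1]
eef_rot: [-0.001, 0.988, 0.154, 0.001]
wrist_force: [-4.0, 1.3, 13.6]
grip_width: 30.2
```

```bash
python3 f.py
```

```text
t 18.8 pos [551.3 -61.   48.1] Ftool [ -3.4  -2.5 -13.6] tangential -12.8 w 30.2
```

{"op": "apply_moves", "data": {
  "targets": [
    [0,0,0.1,0,0,0,0],
    [0,0,0.2,0,0,0,0],
    [0,0,0.3,0,0,0,0],
    [0,0,0.4,0,0,0,0],
    [0,0,0.5,0,0,0,0],
    [0,0,0.6,0,0,0,0],
    [0,0,0.6,0,0,0,0],
    [0,0,0.6,0,0,0,0],
    [0,0,0.6,0,0,0,0],
    [0,0,0.6,0,0,0,0]
  ],
  "grip_force": 100
}}

```text
t: 19.63
position: [549.9, -61.3, 38.4]
eef_rot: [-0.0, 0.988, 0.154, -0.001]
wrist_force: [2.9, 1.5, -12.2]
grip_width: 30.6
```

```bash
python3 f.py; python3 -c "
from h import *
from plant import vision,arm
a=vision.capture('wrist');cv2.imwrite('pics/w16.png',a)
b=vision.capture('side');cv2.imwrite('pics/s16.png',cv2.resize(b[90:200,230:360],None,fx=5.4,fy=5.4,interpolation=cv2.INTER_CUBIC))
"
```

```text
t 19.6333 pos [549.9 -61.3  38.4] Ftool [ 3.2 -0.6 12.2] tangential 11.6 w 30.6
```

View pics/w16.png

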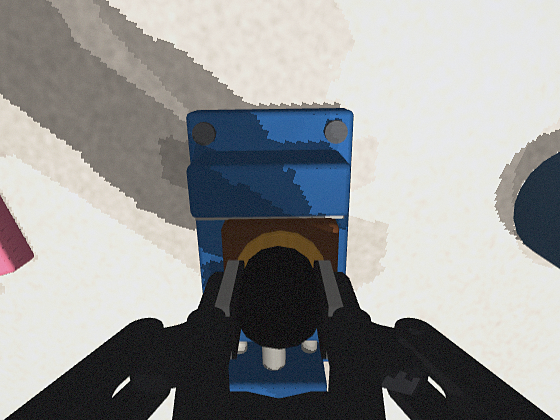

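View pics/s16.png

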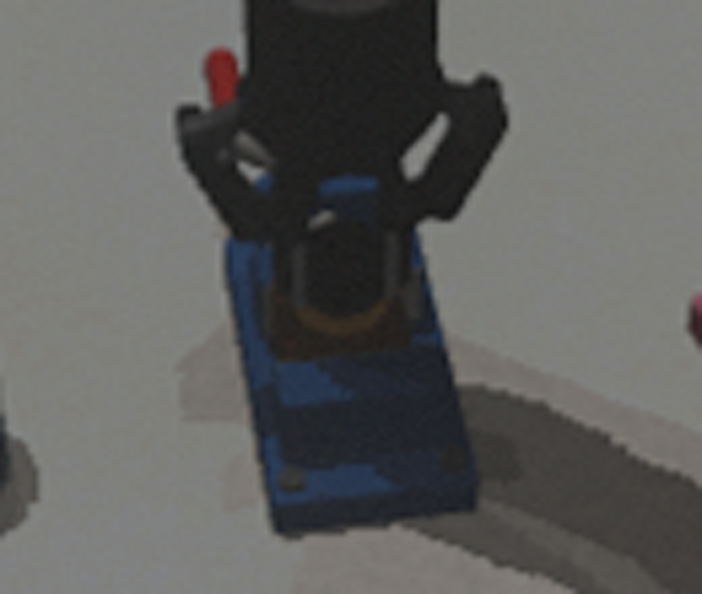

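The click happened: the springs now pull the cap down and the rim is at about 75. Press home.

{"op": "apply_moves", "data": {
  "targets": [
    [0,0,0.2,0,0,0,0],
    [0,0,0.4,0,0,0,0],
    [0,0,0.6,0,0,0,0],
    [0,0,0.8,0,0,0,0],
    [0,0,1.0,0,0,0,0],
    [0,0,1.1,0,0,0,0],
    [0,0,1.1,0,0,0,0],
    [0,0,1.1,0,0,0,0],
    [0,0,1.1,0,0,0,0],
    [0,0,1.1,0,0,0,0]
  ],
  "grip_force": 100
}}

```text
t: 20.57
position: [551.3, -62.0, 35.5]
eef_rot: [-0.002, 0.988, 0.154, 0.001]
wrist_force: [-11.9, 3.9, 30.7]
grip_width: 30.5
```

```bash
python3 f.py
```

```text
t 20.5667 pos [551.3 -62.   35.5] Ftool [-10.1  -7.4 -30.7] tangential -30.3 w 30.5
```

{"op": "apply_moves", "data": {
  "targets": [
    [-0.1,-0.05,0,0,0,0,0],
    [-0.2,-0.1,0,0,0,0,0],
    [-0.2,-0.1,0,0,0,0,0],
    [-0.2,-0.1,0,0,0,0,0],
    [-0.2,-0.1,0,0,0,0,0],
    [-0.2,-0.1,0,0,0,0,0],
    [-0.2,-0.1,0,0,0,0,0],
    [-0.2,-0.1,0,0,0,0,0],
    [-0.2,-0.1,0,0,0,0,0],
    [-0.2,-0.1,0,0,0,0,0]
  ],
  "grip_force": 100
}}

```text
t: 21.4
position: [551.4, -62.0, 35.5]
eef_rot: [-0.001, 0.988, 0.154, 0.003]
wrist_force: [-7.6, 4.7, 25.9]
grip_width: 30.2
```

```bash
python3 f.py; python3 -c "
from h import *
from plant import vision,arm
a=vision.capture('wrist');cv2.imwrite('pics/w17.png',a)
b=vision.capture('side');cv2.imwrite('pics/s17.png',cv2.resize(b[90:200,230:360],None,fx=5.4,fy=5.4,interpolation=cv2.INTER_CUBIC))
cv2.imwrite('pics/t17.png',vision.capture('top'))
"; python3 f.py
```

```text
t 21.4 pos [551.4 -62.   35.5] Ftool [ -5.6  -6.7 -25.9] tangential -23.8 w 30.2
t 21.55 pos [551.4 -62.   35.5] Ftool [ -5.4  -5.6 -25.4] tangential -23.2 w 30.7
```

View pics/w17.png

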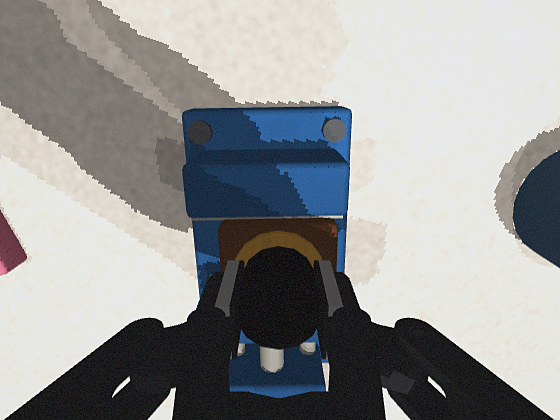

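View pics/s17.png

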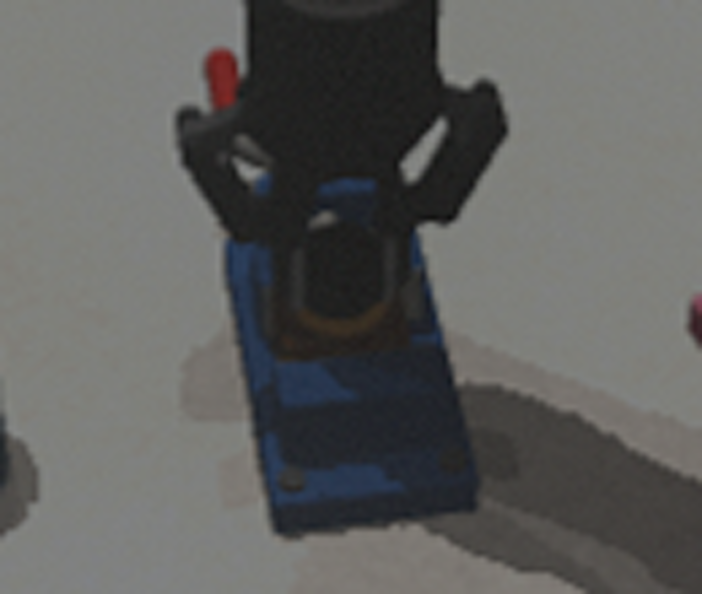

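View pics/t17.png

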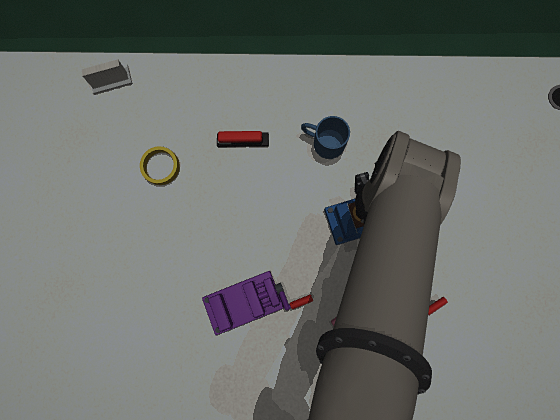

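```bash
python3 -c "
from plant import job
print(job.job_done())"; python3 f.py
```

```text
the job is handed in; nothing more can be done
None
the job is handed in; nothing more can be done
```

I turned the crank until the vise clamped the foot, then pushed the cap past the click onto the stud. I handed in at about 21.6 s with the gripper still pressing the cap down; no verdict was reported.

- **Crank:** I pushed it well past the point where it met the foot, to about 15 N at the handle (about 8 N was needed). It still gave a little as the force rose from 6 to 15 N, ending near q ≈ 2.3–2.4. The pictures show the jaw against the foot. I did not test the clamping separately after letting go of the handle.
- **Cap:** The force rose to about 13.6 N and then reversed to a 12 N pull, which is the click. The rim then stopped at about 71.9 mm, against the brass disc at 72 mm. It had not slipped in the grip.
- **Last hold:** The gripper was pressing down with about 25 N, with 5–6 N of sideways load in each direction and the grip set at 100 N.
- **Bystanders:** The mug, stapler and tape roll are at the same pixels as in the first picture.

**Readings that disagreed:**
- **Fingertip position:** The visible fingertips were about 40–45 mm behind the reported TCP. My first close on the handle therefore shut on air above it. After that I worked from the tip position measured in the camera images.
- **Gripper width:** It read about 2 mm less than the known sizes of the handle and the cap.

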